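# Restock the rise-and-fall display stand

### The job

Restock the hand-cranked display stand with the balm jars that stand about the table. First turn the crank lock's wing knob fully anticlockwise to its stop; then lift the crank handle so that its pawl comes clear of the ratchet and, holding it up, let the crank turn back slowly under the load (four seconds or more a turn) until the tray rests fully down; set every jar upright on the free part of the tray. Then wind the crank back until the tray is up against its top stop, let the handle drop so the pawl holds it, and turn the wing knob fully clockwise to lock the crank again, with the books still on the tray and nothing knocked over.

Things in the scene. Friction and masses are not known exactly. Their poses are not given: they have to be found in the camera images.
- display_stand: Fixed wooden stand. Origin on the table under its middle, x to its back, y to its left, z up. Base board 235 x 565 x 14 mm. On the +y part a tray rides on a mast that stands behind it (mast front 108 mm behind the tray's middle, 273 mm high); on the -y part is the winch case, deck 71 mm above the table, with crank and lock knob.
- tray_floor (a point): Middle of the tray's upper surface (moves with the tray; axes as the stand's). Floor inside the lip 308 mm along y by 118 mm along x; lip 6 mm high and 6 mm wide. 195 mm above the table when up, 45 mm when down. Two books lie on its +y end; the free part is y = -154 to +62 mm, room for three jars in a row along y.
- crank (a joint): Crank angle, rad. 0 = tray up, held by the pawl, arm towards the stand's front (-x); grows anticlockwise (from above) as the tray sinks, to a stop at 12.57 (two turns, tray 150 mm lower on rubber). Winding up is clockwise: top stop at -0.15, let go there it settles on the last tooth at 0. The tray's weight always drives it anticlockwise (2 to 4 N at the handle), slowed by a damper.
- pawl (a joint): Lift of the spring pawl (brass head on top of the handle), m: 0 = down in the ratchet. Raising the crank handle (16 mm travel, spring 4 to 6 N in all) raises it too. 16 saw teeth, 8 mm high, 0.39 rad apart: pawl down, the crank winds clockwise, the pawl clicking over the teeth by itself, and cannot turn anticlockwise; held up over 9 mm it is free. Let go, it drops and catches the next tooth.
- crank_grip (a point): Middle of the crank's upright black handle, at the height to grip (138 mm above the table; 16 mm more when raised). Handle 25 mm in diameter, from 99 to 160 mm above the table, pawl head to 167; 55 mm from the crank axis; its sleeve turns freely, so the gripper need not turn with the crank.
- crank_axis (a point): Fixed point on the crank axis, at the height of crank_grip when the pawl is down. Centre of the handle's circle of 55 mm radius.
- lock_knob (a joint): Angle of the crank lock, rad, anticlockwise from above. 0 = end stop, locked: its dog, an arm 87 mm long, points to the stand's left (+y) and stands against the crank arm so the crank cannot turn back. 1.35 = end stop, unlocked: dog swung to the front, clear of the crank. Stays where left; 0.04 N m friction.
- lock_wing (a point): Middle of the wing knob's grip, on its axis, 105 mm above the table. The wing is a bar 12 mm thick, 44 mm long, its top 115 mm above the table; at joint value 0 it runs along the stand's y (as the dog does) and turns with the joint. Below it, up to 98 mm, a round hub 34 mm in diameter: pinch the wing above that.
- jar_1: Small round black balm jar, upright, 55 mm in diameter, 48 mm high; origin at the centre of its underside. May be absent.
- jar_2: Small round black balm jar, upright, 55 mm in diameter, 48 mm high; origin at the centre of its underside. May be absent.
- jar_3: Small round black balm jar, upright, 55 mm in diameter, 48 mm high; origin at the centre of its underside. May be absent.
- tray_book_1: Small book, 78 x 105 x 12 mm, lying on the +y end of the tray, middle 110 mm from tray_floor, long side across the tray (along the stand's x); origin under its middle.
- tray_book_2: Equal book, lying on tray_book_1.
- vase: White bud vase, 103 mm in diameter, 120 mm high, loose on the table to the right of the stand; origin under its middle. Bystander.

How it is judged:
By the outcome, as a careful person would: the job done as asked, in the order asked, and still so for the second after the job is handed in, with the robot touching nothing.
Of jar_1, jar_2, jar_3 only 2 to 3 are there at a start; the rules pass over those that are not, and their reading is None.
At some moment in a run one of jar_1, jar_2, jar_3 may be knocked a few centimetres aside while the robot is not near it.
Once in a run the grip may slacken for a moment while it holds something.
It also fails if it takes over 210 s, if anything falls off the work surface, if the arm or the gripper's body presses on something with over 40 N, if the wrist force passes 120 N, or if a joint passes its speed limit or range.

### The arm

A 6-joint arm with a two-finger parallel gripper is mounted at the origin on a cart in front of the work surface, level with it; the furniture and walls round the work are solid. World frame = base frame: x ahead of the robot, y to its left, z up, the work surface at z = 0. Lengths are in m, angles in rad, forces in N, time in s.
With the tool pointing down it reaches from about 0.35 to 1 m from the base axis. Payload 7.1 kg.
Tool frame: the origin (TCP) lies between the finger pads; the fingertips stand 22 mm ahead of it and the grasp point (between the pads) lies 3 mm ahead of it; z points along the fingers, y is the line along which they close (so a half turn about z gives the same grasp; the last joint's range is limited). The gripper opens to 85 mm and grips with 20 to 120 N. Pads are 22 mm wide; open, the fingers measure 114 mm over their backs; the gripper's body (76 mm by 85 mm) begins 54 mm behind the grasp point. The pads swing forward as they close: fully open they stand 13 mm farther back than shut.
Start: joints at [1.286, 0.423, 1.63, -0, 1.089, -0.019], TCP at [0.164, 0.603, 0.253] pointing down, gripper open.
Joint ranges: [-3, 3], [-0.9, 2.11], [0.09, 2.58], [-1.31, 4.45], [0.11, 2.69], [-2.54, 2.54]. Speed limits (rad/s): [2.39, 2.39, 3.01, 3.14, 3.14, 3.14].

### API

Orientations are given as a rotation vector (axis times angle).
In Python, from rig import manip, eyes, jaws gives the robot as it stands (manip), with the cameras (eyes) and the gripper (jaws). Calls block until the motion is done:
- manip.move_to(position, orientation): joint-space move of the TCP to a pose.
- manip.servo_line(position, orientation=None, rate=0.15): straight line of the TCP; orientation=None keeps the orientation; rate is the mean speed in m/s.
- manip.set_joints(angles): joint-space move.
- jaws.command_gripper(opening, f_grip=None): finger opening in m; f_grip is the grip in N (None keeps the last); returns when the fingers have stopped.
- manip.hold(seconds).
- manip.solve_ik(position, orientation): joint angles nearest the present ones, or None.
- eyes.camera(name): name is "scene" or "top" or "wrist"; returns a dict with "image" (400x640x3 uint8, red, green, blue), "fx", "fy", "cx", "cy" (pixels), "cam_to_world" (4x4, takes a point from camera to world coordinates); the wrist camera has in their place "mount" (4x4, takes a point from camera to tool coordinates, whose origin is the TCP and whose axes are the flange's). Camera axes: x right, y down, z forward; pixel columns grow to the right and rows downward; lengths in m; the calibration is good to about 2 mm. A picture is of the moment at which its call begins: read the wrist's pose just before it. There is no depth.
A pose or a line that the arm cannot do raises manip.IKError and nothing moves.
- manip.sign_off(): hands the job in; it is judged then, once.
Readings, each from a call of its own:
- manip.get_time(): time.
- manip.get_joint_positions(): joint angles.
- manip.get_joint_vel(): joint speeds.
- manip.get_tau(): joint torques, N m.
- manip.get_position(): TCP position.
- manip.get_ee_rot(): TCP orientation.
- manip.get_contact_force(): force on the tool from outside, world axes, zero at the start.
- manip.get_torque(): the same for the moment, N m.
- manip.get_width(): finger opening in m.
- manip.get_grip_force(): force on a finger pad.
Only numpy, scipy, OpenCV 4.12 (cv2) and the standard library are available. Lean on these libraries where they do the work, as an engineer would, in place of code of your own. Each camera call takes 0.05 s, during which the arm holds its last target. There are 200 camera calls.

## Working session

There is one attempt and no reset: what is moved stays moved. The work goes in short steps, each a Python script; the robot and the scene stay as the last script left them, time stands still between calls to the robot, and variables do not carry over. Pictures are saved under pics/ and viewed, at most 14 in all, crops included, and the job is handed in when it is done.

```bash
ls; mkdir -p pics
python3 - <<'E'
from rig import manip, eyes, jaws
import cv2,numpy as np
for n in ("scene","top"):
    c=eyes.camera(n); cv2.imwrite(f"pics/{n}0.png",c["image"][:,:,::-1]); print(n,c["fx"],c["fy"],c["cx"],c["cy"],np.round(c["cam_to_world"],4).tolist())
c=eyes.camera("wrist");print(np.round(c["mount"],4).tolist(),c["fx"])
print(manip.get_time(),manip.get_ee_rot(),manip.get_width())
E
```

```text
pics
rig.py
scene 377.8024507893847 377.8024507893847 315.8322081432586 203.74873850396227 [[0.8641, -0.2598, 0.4311, 0.1491], [-0.5032, -0.4671, 0.7271, -0.7911], [0.0124, -0.8452, -0.5344, 0.6549], [0.0, 0.0, 0.0, 1.0]]
top 411.9313891449124 411.9313891449124 316.57795260370295 200.22424428314423 [[-0.0041, -0.9852, 0.1715, 0.3653], [-1.0, 0.0028, -0.0074, -0.0859], [0.0068, -0.1715, -0.9852, 1.214], [0.0, 0.0, 0.0, 1.0]]
[[0.0011, -0.9549, -0.297, 0.0763], [1.0, 0.0011, 0.0004, 0.0017], [-0.0, -0.297, 0.9549, -0.1206], [0.0, 0.0, 0.0, 1.0]] 353.6943929133483
0.15 [-4.16317219e-01 -3.11367928e+00  1.88428636e-03] 0.0853955997462225
```

View pics/scene0.png

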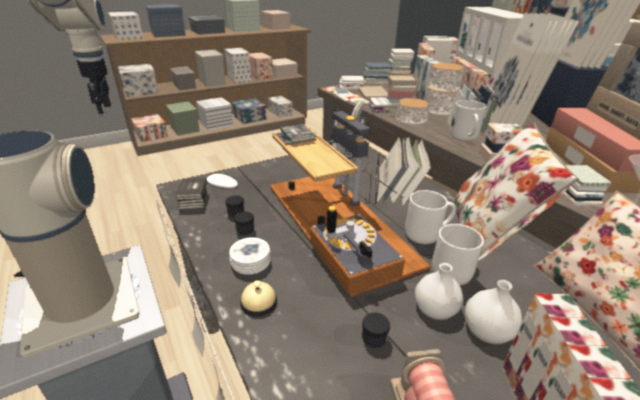

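View pics/top0.png

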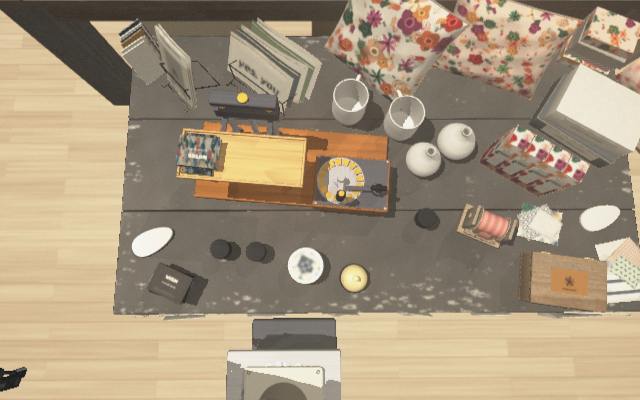

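The scene has three black jars: top view (222,249), (256,251) and (427,218). The stand sits at about (290,170), with the crank handle near (340,195) and the wing knob near (378,190). Next I'll zoom in and compute rough positions.

```bash
cat > h.py <<'E'
from rig import manip, eyes, jaws
import cv2, numpy as np
from scipy.spatial.transform import Rotation as R
def cam(name):
    if name=="wrist":
        p=np.array(manip.get_position()); r=R.from_rotvec(manip.get_ee_rot()).as_matrix()
        T=np.eye(4);T[:3,:3]=r;T[:3,3]=p
        c=eyes.camera(name); c["cam_to_world"]=T@np.array(c["mount"])
    else: c=eyes.camera(name)
    c["cam_to_world"]=np.array(c["cam_to_world"]); return c
def ray(c,u,v):
    M=c["cam_to_world"]; d=M[:3,:3]@np.array([(u-c["cx"])/c["fx"],(v-c["cy"])/c["fy"],1.])
    return M[:3,3],d/np.linalg.norm(d)
def onz(c,u,v,z):
    o,d=ray(c,u,v); return o+d*(z-o[2])/d[2]
def tri(rays):
    A=np.zeros((3,3));b=np.zeros(3)
    for o,d in rays:
        P=np.eye(3)-np.outer(d,d);A+=P;b+=P@o
    x=np.linalg.solve(A,b); return x,[float(np.linalg.norm((np.eye(3)-np.outer(d,d))@(x-o))) for o,d in rays]
def proj(c,p):
    q=np.linalg.inv(c["cam_to_world"])@np.append(p,1); return c["fx"]*q[0]/q[2]+c["cx"],c["fy"]*q[1]/q[2]+c["cy"]
def down(yaw):
    """tool z down; closing axis (tool y) at angle yaw+90deg.. from world x: tool x = (cos yaw, sin yaw)"""
    x=np.array([np.cos(yaw),np.sin(yaw),0]);z=np.array([0,0,-1.]);y=np.cross(z,x)
    return R.from_matrix(np.c_[x,y,z]).as_rotvec()
def save(c,n): cv2.imwrite("pics/"+n,c["image"][:,:,::-1])
E
python3 - <<'E'
from h import *
c=cam("top")
for n,u,v,z in [("j1",222,249,.04),("j2",256,251,.04),("j3",427,218,.04),("handle",341,195,.16),("wing",379,190,.11),("dial",341,180,.08),("tray",248,160,.195),("trayFR",303,186,.2),("trayBR",306,137,.2),("trayFL",178,178,.2),("trayBL",180,130,.2),("caseFR",388,212,.07),("caseBR",388,158,.07)]: print(n,np.round(onz(c,u,v,z),3))
im=c["image"][:,:,::-1]
cv2.imwrite("pics/topcrop.png",cv2.resize(im[110:225,170:400],None,fx=3.4,fy=3.4,interpolation=cv2.INTER_CUBIC))
r=R.from_rotvec(manip.get_ee_rot()).as_matrix();print(r)
E
```

```text
j1 [0.43  0.174 0.04 ]
j2 [0.424 0.077 0.04 ]
j3 [ 0.517 -0.412  0.04 ]
handle [ 0.562 -0.157  0.16 ]
wing [ 0.585 -0.265  0.11 ]
dial [ 0.62  -0.163  0.08 ]
tray [0.647 0.081 0.195]
trayFR [ 0.578 -0.059  0.2  ]
trayBR [ 0.707 -0.067  0.2  ]
trayFL [0.6   0.255 0.2  ]
trayBL [0.726 0.257 0.2  ]
caseFR [ 0.53  -0.295  0.07 ]
caseBR [ 0.687 -0.3    0.07 ]
[[-9.64870911e-01  2.62724306e-01 -2.54330458e-04]
 [ 2.62724429e-01  9.64870435e-01 -9.58159515e-04]
 [-6.33585371e-06 -9.91319069e-04 -9.99999509e-01]]
```

View pics/topcrop.png

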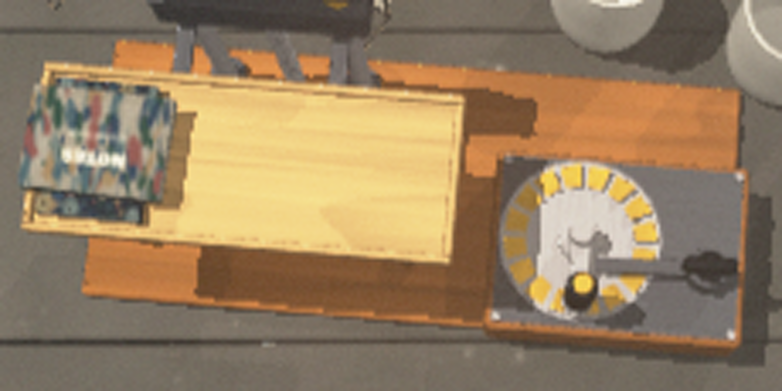

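Top crop: the crank handle with its brass head is at crop (582,287). The wing is at crop (710,265), and its dog points left to about (592,265). The ratchet ring centre is near (580,240). Now wrist views from several places for accuracy.

Run:
```python
from h import *
import pickle
S=[]
for i,p in enumerate([(.38,.12,.42),(.48,-.05,.45),(.48,-.24,.42)]):
    manip.move_to(p,down(np.pi)); manip.hold(.2)
    c=cam("wrist"); S.append(c); save(c,f"w{i}.png")
pickle.dump(S,open("w.pkl","wb")); print(manip.get_time(),manip.get_joint_positions(),manip.get_contact_force())
```

```text
4.5583 [-4.83502445e-01  1.34897671e-01  1.63286489e+00  1.47302219e-04
  1.37305214e+00 -2.05629141e+00] [0.31790656 0.25530231 0.46056006]
```

View pics/w1.png

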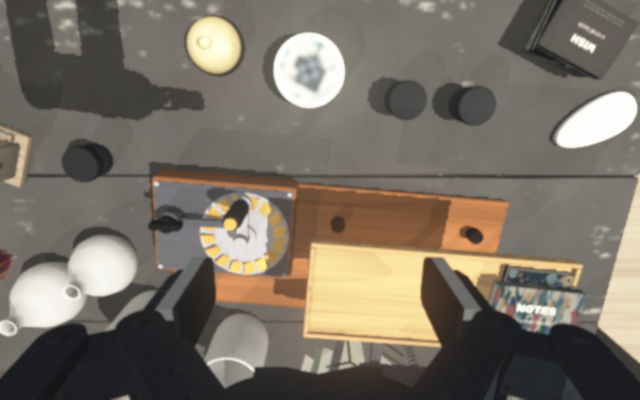

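View pics/w2.png

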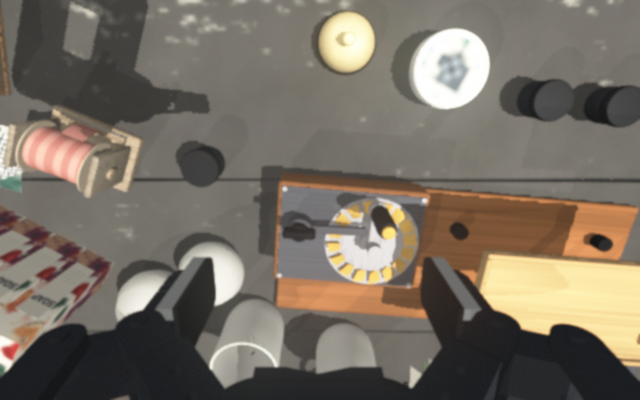

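w1 and w2 show the wing at w1 (166,223) / w2 (297,230), the brass head at w1 (232,222) / w2 (389,233), and jar 3 at w2 (203,165). I'll zoom in for exact pixels.

Run:
```python
from h import *
import pickle
S=pickle.load(open("w.pkl","rb"))
a=S[1]["image"][165:285,145:305];b=S[2]["image"][175:295,270:430]
f=lambda x:cv2.resize(x[:,:,::-1],None,fx=4.9,fy=4.9,interpolation=cv2.INTER_CUBIC)[:, :]
cv2.imwrite("pics/zoom.png",np.vstack([cv2.resize(f(a)[:, :],(400*1,300)),cv2.resize(f(b),(400,300))]) if 0 else cv2.resize(np.hstack([a,b])[:,:,::-1],None,fx=2.5,fy=2.5,interpolation=cv2.INTER_CUBIC))
for i,c in enumerate(S):
    im=c["image"]; hsv=cv2.cvtColor(im,cv2.COLOR_RGB2HSV)
    m=((hsv[...,2]<50)).astype(np.uint8)
    n,l,s,ce=cv2.connectedComponentsWithStats(cv2.morphologyEx(m,cv2.MORPH_OPEN,np.ones((5,5))))
    print(i,[(s[k].tolist(),ce[k].round(1).tolist()) for k in range(1,n) if s[k,4]>60])
```

```text
0 [([121, 101, 11, 23, 132], [126.8, 112.4]), ([0, 213, 9, 24, 159], [3.4, 224.3]), ([0, 259, 214, 141, 15049], [117.3, 356.0]), ([360, 268, 280, 132, 16112], [508.2, 358.1]), ([94, 275, 33, 31, 550], [110.9, 289.9]), ([29, 290, 36, 15, 395], [46.6, 297.5])]
1 [([534, 47, 23, 14, 177], [544.3, 53.5]), ([449, 90, 15, 28, 247], [455.2, 103.2]), ([85, 144, 27, 31, 477], [99.9, 157.1]), ([150, 217, 31, 15, 323], [165.4, 224.0]), ([0, 273, 640, 127, 33826], [309.0, 363.3])]
2 [([518, 82, 24, 34, 525], [528.1, 98.0]), ([583, 88, 34, 35, 786], [598.2, 104.2]), ([207, 148, 12, 10, 80], [212.8, 152.3]), ([452, 224, 14, 14, 152], [458.7, 230.5]), ([591, 236, 19, 13, 189], [600.0, 241.9]), ([0, 261, 640, 139, 35755], [313.8, 362.2])]
```

View pics/zoom.png

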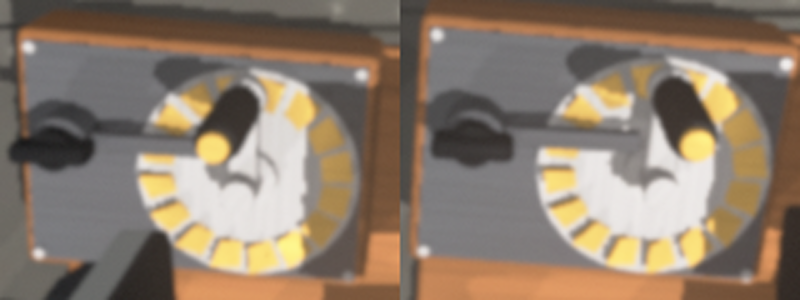

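Run:
```python
from h import *
import pickle
S=pickle.load(open("w.pkl","rb"));t=cam("top")
L=lambda x,y:(145+x/2.5,165+y/2.5)
Q=lambda x,y:(270+(x-400)/2.5,175+y/2.5)
T=lambda x,y:(170+x/3.4,110+y/3.4)
P=dict(brass=((213,148),(697,146),(582,285)),wing=((52,150),(473,148),(710,266)),disc=((248,170),(653,165),None),
 s1=((28,47),(437,35),(736,333)),s2=((39,254),(423,252),(739,178)),s3=((362,75),(786,64),(496,315)),s4=((348,277),(746,277),(506,160)))
for k,(a,b,c) in P.items():
    r=[ray(S[1],*L(*a)),ray(S[2],*Q(*b))]; print(k,*[np.round(v,4).tolist() for v in tri(r)], end=' ')
    if c: print('+top',*[np.round(v,4).tolist() for v in tri(r+[ray(t,*T(*c))])],end='')
    print()
for n,a,b in [("trayFR",(312,243),(462,262)),("trayBR",(304,335),(467,96))]:
    print(n,*[np.round(v,4).tolist() for v in tri([ray(S[1],*a),ray(t,*T(*b))])])
print("trayFL",*[np.round(v,4).tolist() for v in tri([ray(S[1],582,265),ray(t,*T(23,228))])])
# jars: dark blobs with loose threshold, near approx
for i,c in list(enumerate(S))+[(9,t)]:
    im=c["image"]; v=cv2.GaussianBlur(im.max(2),(3,3),0)
    for n,p in (("j1",(.43,.174,.04)),("j2",(.424,.077,.04)),("j3",(.517,-.412,.04))):
        u,w=map(int,proj(c,np.array(p)))
        if not(20<u<620 and 20<w<260): continue
        x=im[w-30:w+30,u-30:u+30].max(2); print(i,n,u,w,"rowmean",x[30,::4].tolist())
```

```text
brass [0.569, -0.1546, 0.165] [0.0, 0.0] +top [0.5659, -0.1555, 0.1697] [0.0024, 0.001, 0.0028]
wing [0.5951, -0.2612, 0.1069] [0.0008, 0.0008] +top [0.5926, -0.2619, 0.1101] [0.0022, 0.002, 0.0036]
disc [0.6216, -0.159, 0.0717] [0.0002, 0.0002] 
s1 [0.543, -0.2821, 0.0739] [0.0001, 0.0001] +top [0.5434, -0.2858, 0.0702] [0.002, 0.0034, 0.0053]
s2 [0.6791, -0.294, 0.0721] [0.0001, 0.0001] +top [0.6745, -0.2936, 0.078] [0.0029, 0.001, 0.0037]
s3 [0.5598, -0.0879, 0.0727] [0.0002, 0.0002] +top [0.5573, -0.0899, 0.0787] [0.0026, 0.0003, 0.0028]
s4 [0.6947, -0.0995, 0.073] [0.0002, 0.0002] +top [0.6891, -0.1006, 0.0805] [0.002, 0.0016, 0.0019]
trayFR [0.5763, -0.06, 0.2006] [0.0068, 0.0068]
trayBR [0.7043, -0.067, 0.1987] [0.0035, 0.0035]
trayFL [0.6, 0.2552, 0.2091] [0.0, 0.0]
0 j1 353 174 rowmean [111, 71, 70, 69, 62, 69, 73, 72, 73, 74, 75, 77, 76, 77, 112]
0 j2 286 170 rowmean [127, 120, 83, 81, 74, 76, 75, 74, 75, 72, 71, 73, 74, 77, 115]
1 j1 469 103 rowmean [64, 64, 62, 44, 43, 54, 75, 77, 77, 78, 78, 79, 79, 80, 88]
1 j2 403 99 rowmean [82, 79, 79, 61, 64, 76, 75, 78, 77, 76, 78, 79, 80, 84, 116]
1 j3 78 161 rowmean [114, 114, 113, 105, 57, 60, 59, 61, 59, 60, 60, 59, 47, 31, 46]
2 j1 616 104 rowmean [33, 32, 32, 35, 26, 33, 75, 76, 71, 72, 72, 71, 71, 69]
2 j2 547 99 rowmean [53, 41, 42, 33, 40, 79, 79, 79, 79, 77, 77, 76, 74, 74, 69]
2 j3 196 164 rowmean [115, 115, 115, 88, 64, 63, 64, 64, 66, 66, 64, 65, 65, 49, 54]
9 j1 221 249 rowmean [111, 112, 114, 115, 116, 77, 76, 74, 72, 67, 47, 68, 65, 113, 79]
9 j2 256 251 rowmean [69, 48, 67, 65, 113, 82, 78, 75, 75, 74, 63, 78, 78, 119, 118]
9 j3 426 217 rowmean [80, 90, 138, 129, 125, 129, 127, 133, 136, 120, 152, 167, 180, 188, 197]
```

Everything agrees: stand yaw ≈ -0.083, crank axis ≈ (0.623,-0.159), wing ≈ (0.595,-0.261, top ≈ 0.107-0.115). Next I'll unlock the crank.

```bash
cat >> h.py <<'E'
PSI=-0.083; X=np.array([np.cos(PSI),np.sin(PSI),0]); Y=np.array([-np.sin(PSI),np.cos(PSI),0])
AXIS=np.array([.6228,-.159,0]); WING=np.array([.5951,-.2612,0])
def st(p,yaw=None,rate=.15):
    manip.servo_line(np.array(p,float),None if yaw is None else down(yaw),rate=rate)
def twist(d,lim,step=.06):
    """turn the tool by d rad (anticlockwise +) about the vertical, stop when |Mz|>lim"""
    n=int(np.ceil(abs(d)/step)); m0=manip.get_torque()[2]
    for k in range(n):
        q=np.array(manip.get_joint_positions()) if k==0 else q
        q[5]-=d/n; manip.set_joints(q)
        m=manip.get_torque()[2]-m0
        if abs(m)>lim: break
    return (k+1)*d/n, m
E
python3 - <<'E'
from h import *
yaw=np.pi/2+PSI
jaws.command_gripper(.045,30)
manip.move_to(WING+[0,0,.22],down(yaw)); st(WING+[0,0,.120],rate=.08)
print(manip.get_contact_force()); jaws.command_gripper(0,30)
print(manip.get_width(),manip.get_contact_force(),manip.get_torque(),manip.get_time())
print(twist(1.45,.35)); print(manip.get_width(),manip.get_position(),manip.get_torque(),manip.get_contact_force(),manip.get_time())
E
```

```text
[-0.41115661 -0.07510525  0.24706308]
0.01133386256830968 [-3.38475964  0.96145209  5.53433084] [ 0.12722761  0.52580361 -0.03620725] 8.3833
(1.392, np.float64(-0.7290733214333894))
0.011054881732613646 [ 0.59202076 -0.26290728  0.12050933] [-1.4892796   2.48280314 -0.76528057] [-15.90319092  -9.04211604   9.19997508] 14.3833
```

Run:
```python
from h import *
jaws.command_gripper(.04); p=np.array(manip.get_position()); st([p[0],p[1],.25])
H=AXIS-.055*X
jaws.command_gripper(.06)
st(H+[0,-.1,.34],np.pi/2+PSI,rate=.25); manip.hold(.2)
c=cam("wrist"); a=c["image"]
cv2.imwrite("pics/unlock.png",a[:,:,::-1])
print(manip.get_time(),manip.get_contact_force(), [np.round(proj(c,q+[0,0,z]),0) for q,z in((WING,.11),(H,.165),(AXIS,.08))])
```

```text
17.9167 [-0.4356095   0.30516475 -0.27840867] [array([345., 169.]), array([308.,  54.]), array([364.,  61.])]
```

View pics/unlock.png

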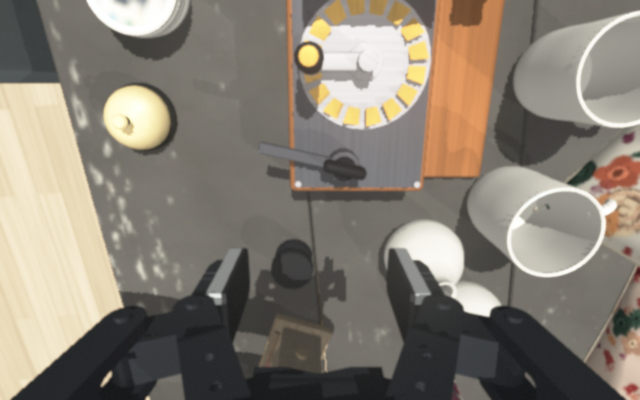

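The dog now points to the stand's front (tip at (262,150)), clear of the crank arm. The brass head at (309,56) matches the prediction. Next: grip the handle, lift it and start the descent.

```bash
cat >> h.py <<'E'
def hp(th,z): return AXIS+.055*(-np.cos(th)*X-np.sin(th)*Y)+[0,0,z]
def theta():
    d=np.array(manip.get_position())-AXIS; return np.arctan2(-d@Y,-d@X)
def arc(a,b,z,rate=.045,step=.2618,fmax=18,log=True):
    n=max(1,int(np.ceil(abs(b-a)/step)));t0=manip.get_time()
    for k in range(1,n+1):
        th=a+(b-a)*k/n; st(hp(th,z),rate=rate)
        f=np.array(manip.get_contact_force())
        if log: print(f"{th:.2f} t={manip.get_time():.1f} f={f.round(1)} w={manip.get_width():.4f} th={theta():.2f}")
        if np.hypot(f[0],f[1])>fmax: print("FORCE"); return th
    return b
E
python3 - <<'E'
from h import *
st(hp(0,.25),rate=.2); st(hp(0,.144),rate=.1)
jaws.command_gripper(0,50); print(manip.get_width(),manip.get_contact_force(),manip.get_grip_force())
st(hp(0,.158),rate=.03); print(manip.get_contact_force(),manip.get_position(),manip.get_time())
print(arc(0,1.57,.158))
E
```

```text
0.02348271915462748 [0.53820491 0.31722754 2.88361918] 48.793487548828125
[ 6.29434152 -3.91713142 -5.88421113] [ 0.56828784 -0.15468651  0.15805988] 20.975
0.26 t=21.4 f=[ 6.1 -0.9 -6.9] w=0.0240 th=0.28
0.52 t=21.9 f=[ 5.8  0.4 -7.2] w=0.0239 th=0.54
0.79 t=22.4 f=[ 6.3  2.5 -5.8] w=0.0238 th=0.79
1.05 t=22.8 f=[ 4.5  2.9 -6.1] w=0.0238 th=1.05
1.31 t=23.3 f=[ 5.1  3.9 -6.2] w=0.0236 th=1.32
1.57 t=23.8 f=[ 2.4  3.6 -6.1] w=0.0238 th=1.59
1.57
```

Run:
```python
from h import *
r=arc(1.57,12.60,.158,rate=.05)
```

```text
1.83 t=24.2 f=[ 1.4  4.2 -6.2] w=0.0238 th=1.84
2.08 t=24.6 f=[ 1.1  2.2 -6.1] w=0.0240 th=2.09
2.34 t=25.1 f=[ 1.8  1.7 -6.5] w=0.0241 th=2.35
2.60 t=25.5 f=[ 2.8  0.4 -6.2] w=0.0238 th=2.61
2.85 t=25.9 f=[ 3.9  0.6 -5.8] w=0.0238 th=2.87
3.11 t=26.4 f=[ 4.5  2.9 -6.9] w=0.0239 th=3.13
3.37 t=26.8 f=[ 4.6  3.4 -7.5] w=0.0235 th=-2.90
3.62 t=27.2 f=[ 4.1  4.1 -5.9] w=0.0237 th=-2.64
3.88 t=27.7 f=[ 2.3  5.5 -6.2] w=0.0240 th=-2.38
4.14 t=28.1 f=[ 0.8  5.6 -5.4] w=0.0236 th=-2.12
4.39 t=28.5 f=[-1.1  5.7 -5.3] w=0.0236 th=-1.87
4.65 t=29.0 f=[-2.   5.  -6.4] w=0.0240 th=-1.62
4.90 t=29.4 f=[-2.6  3.  -6.2] w=0.0236 th=-1.37
5.16 t=29.8 f=[-2.6  1.4 -5.3] w=0.0237 th=-1.12
5.42 t=30.3 f=[-3.9 -0.2 -6.2] w=0.0236 th=-0.86
5.67 t=30.7 f=[-2.4 -0.5 -6.1] w=0.0240 th=-0.60
5.93 t=31.1 f=[-0.4 -2.2 -6.2] w=0.0239 th=-0.34
6.19 t=31.6 f=[ 0.9 -2.7 -5.7] w=0.0236 th=-0.09
6.44 t=32.0 f=[ 3.2 -1.8 -6.5] w=0.0239 th=0.17
6.70 t=32.4 f=[ 4.5 -0.8 -6.3] w=0.0241 th=0.43
6.96 t=32.9 f=[ 5.2  1.1 -6.8] w=0.0238 th=0.69
7.21 t=33.3 f=[ 5.4  3.2 -5.9] w=0.0238 th=0.95
7.47 t=33.7 f=[ 4.6  4.3 -6.7] w
[... 298 characters left out ...]
=2.74
9.27 t=36.8 f=[ 4.5  2.1 -6. ] w=0.0237 th=3.00
9.52 t=37.2 f=[ 4.8  2.8 -7. ] w=0.0239 th=-3.03
9.78 t=37.6 f=[ 5.2  4.  -5.9] w=0.0236 th=-2.77
10.03 t=38.1 f=[ 4.1  4.4 -4.9] w=0.0240 th=-2.51
10.29 t=38.5 f=[ 2.2  5.8 -6. ] w=0.0239 th=-2.25
10.55 t=38.9 f=[-0.3  5.7 -6.8] w=0.0239 th=-1.99
10.80 t=39.4 f=[-1.4  5.8 -6. ] w=0.0238 th=-1.74
11.06 t=39.8 f=[-2.3  4.2 -5.9] w=0.0240 th=-1.49
11.32 t=40.2 f=[-4.1  3.2 -6.8] w=0.0238 th=-1.24
11.57 t=40.7 f=[-3.2  0.7 -6.2] w=0.0241 th=-0.99
11.83 t=41.1 f=[-2.4 -0.1 -5.8] w=0.0238 th=-0.73
12.09 t=41.5 f=[-2.  -1.  -6.9] w=0.0238 th=-0.47
12.34 t=42.0 f=[ 0.3 -3.  -7.3] w=0.0241 th=-0.21
12.60 t=42.4 f=[ 2.2  8.1 -5.2] w=0.0235 th=0.01
```

Run:
```python
from h import *
import pickle
st(hp(12.57,.144),rate=.05); jaws.command_gripper(.06); st(hp(0,.26),rate=.2)
S=[]
for i,p in enumerate([(.44,.0,.40),(.44,.17,.40)]):
    manip.move_to(p,down(np.pi)); manip.hold(.15); c=cam("wrist"); S.append(c)
pickle.dump(S,open("d.pkl","wb"));print(manip.get_time())
cv2.imwrite("pics/d.png",cv2.resize(np.vstack([c["image"][:300] for c in S])[:,:,::-1],(640,600)))
```

```text
46.3917
```

View pics/d.png

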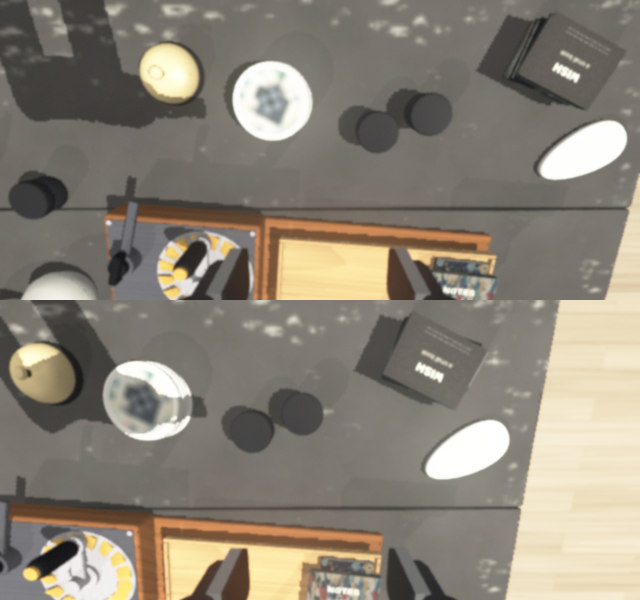

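The tray is down. Two jars now stand close together, since one was knocked: d0 (377,131) and (429,113), d1 (251,130) and (302,112). Now I'll measure the jars and get a clearer view of the lowered tray.

Run:
```python
from h import *
import pickle
S=pickle.load(open("d.pkl","rb"))
for n,a,b in (("jA",(377,131),(251,130.5)),("jB",(429,113.5),(302,113))): print(n,*[np.round(v,4).tolist() for v in tri([ray(S[0],*a),ray(S[1],*b)])], onz(S[0],*a,.03).round(4))
print("j3",onz(S[0],33,199,.035).round(4))
jaws.command_gripper(.08)
manip.move_to((.57,.05,.40),down(np.pi)); manip.hold(.15); c=cam("wrist"); pickle.dump(c,open("tray.pkl","wb")); save(c,"tray.png"); print(manip.get_time())
pr=lambda m,x,y,z=.051: np.round(proj(c,np.array([m[0],m[1],z])+x*X+y*Y),1)
M=(.653,.094); print([pr(M,x,y) for x,y in ((-.059,-.154),(.059,-.154),(-.059,.154))])
```

```text
jA [0.4239, 0.0808, 0.0421] [0.0, 0.0] [0.4254 0.0828 0.03  ]
jB [0.4012, 0.1494, 0.0387] [0.0, 0.0] [0.4019 0.1521 0.03  ]
j3 [ 0.522  -0.4092  0.035 ]
47.6667
[array([237.5, 152.6]), array([236. , 233.3]), array([463.7, 171.7])]
```

View pics/tray.png

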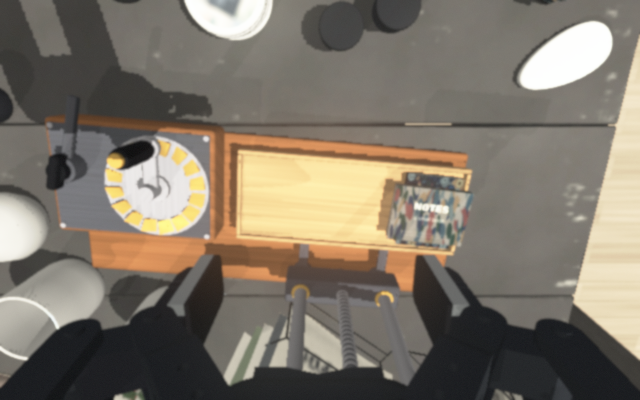

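The tray matches the prediction within about 3 px, so tray middle ≈ (0.654,0.097). Books are intact. Now jars A and B.

```bash
cat >> h.py <<'E'
M=np.array([.654,.097,0])
def pick(p,yaw,op=.078,zt=.2):
    p=np.array([p[0],p[1],0]); jaws.command_gripper(op)
    manip.move_to(p+[0,0,zt],down(yaw)); st(p+[0,0,.030],rate=.12)
    f=np.array(manip.get_contact_force()); jaws.command_gripper(0,45)
    st(p+[0,0,.10],rate=.12); print("pick w",manip.get_width(),"f",f.round(1),manip.get_contact_force().round(1) if hasattr(f,'round') else 0,"t",manip.get_time())
def place(y,zt=.2,slot_x=0):
    q=M+slot_x*X+y*Y
    st(q+[0,0,zt],np.pi/2+PSI,rate=.25); print("w",manip.get_width())
    st(q+[0,0,.10],rate=.12); manip.hold(.15); f0=manip.get_contact_force()[2]
    z=.084
    while z>.062:
        st(q+[0,0,z],rate=.04); f=manip.get_contact_force()[2]-f0
        if f>3: break
        z-=.002
    print("place z",z,"df",round(f,1),"w",manip.get_width())
    jaws.command_gripper(.074); st(q+[0,0,.18],rate=.15); print("t",manip.get_time())
E
python3 - <<'E'
from h import *
pick((.4249,.082),np.radians(108.8)); st([.4249,.082,.2],rate=.2); place(.020)
E
```

```text
pick w 0.05399091661669251 f [-0.5  0.  -0.4] [ 0.3  0.4 -0.7] t 51.7417
w 0.05402560025152454
place z 0.074 df 14.1 w 0.053650138410747
t 57.6
```

Run:
```python
from h import *
import pickle
pick((.4016,.151),np.pi/2); st([.4016,.151,.2],rate=.2); place(-.048)
manip.move_to((.50,-.25,.40),down(np.pi)); manip.hold(.15); c=cam("wrist"); pickle.dump(c,open("j3.pkl","wb")); save(c,"j3.png"); print(manip.get_time(),proj(c,np.array([.522,-.409,.035])))
```

```text
pick w 0.05382358458564537 f [-0.1  0.3 -0.4] [ 0.8 -1.  -1.1] t 61.4667
w 0.05367415095989575
place z 0.074 df 14.1 w 0.053970698738676146
t 67.4667
69.5667 (np.float64(201.85138481638808), np.float64(157.61651479972136))
```

View pics/j3.png

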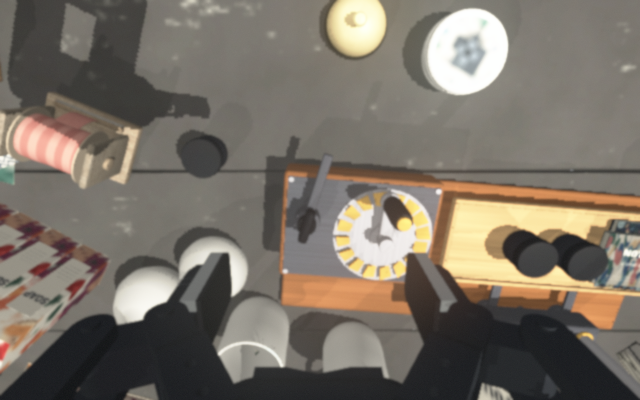

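Two jars stand in the row on the tray at (530,254) and (580,258). Jar 3 is at (203,154), unmoved.

Run:
```python
from h import *
import pickle
c=pickle.load(open("j3.pkl","rb")); w=pickle.load(open("w.pkl","rb"))[2]
x,e=tri([ray(c,203,154),ray(w,202,166)]); print(x,e); p=onz(c,203,154,.038); print(p)
pick(p,np.pi/2,op=.075,zt=.25); st([p[0],p[1],.28],rate=.25); print(manip.get_width())
place(-.115,zt=.28)
st(M+.0*Y+[-.1,0,.40],np.pi,rate=.25); manip.hold(.15); c=cam("wrist"); save(c,"three.png"); print(manip.get_time())
```

```text
[ 0.50288659 -0.38205687  0.1089383 ] [0.0006212442520770775, 0.0006212442520770877]
[ 0.51633544 -0.40593722  0.038     ]
pick w 0.05395650160860139 f [ 0.4 -0.6  0.8] [-0.6 -0.6 -1.1] t 74.0583
0.05404922350340574
w 0.05371278072042877
place z 0.074 df 14.5 w 0.05400071801667858
t 81.5
83.5
```

View pics/three.png

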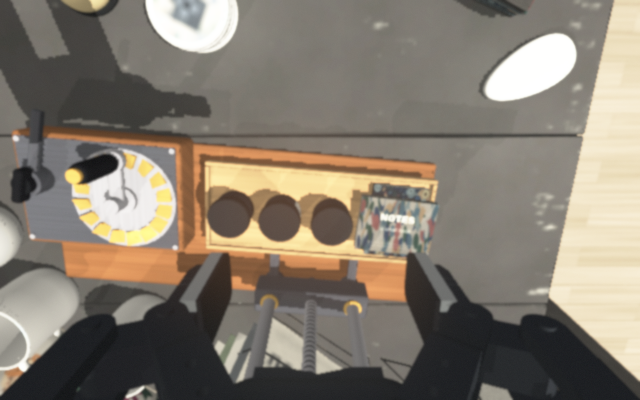

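All three jars are upright on the tray at (230,213), (280,217) and (331,221), and the books are intact. Now I'll wind up with the handle held raised.

Run:
```python
from h import *
jaws.command_gripper(.06)
manip.move_to(hp(0,.26),down(np.pi/2+PSI)); st(hp(0,.144),rate=.1)
jaws.command_gripper(0,60); print(manip.get_width(),manip.get_contact_force())
st(hp(0,.158),rate=.03); print(manip.get_contact_force(),manip.get_time())
r=arc(12.57,4*np.pi-3,.158,rate=.05,fmax=20)
```

```text
0.023460966073420807 [-0.0384066   0.71475629  3.60501586]
[ 5.51194997 -0.73172023 -6.68287635] 87.25
12.32 t=87.7 f=[ 4.8 -4.5 -5.8] w=0.0240 th=-0.24
12.07 t=88.1 f=[ 3.5 -6.1 -6. ] w=0.0234 th=-0.48
11.82 t=88.5 f=[ 2.4 -6.6 -6.8] w=0.0238 th=-0.73
11.57 t=88.9 f=[ 0.2 -6.5 -5.7] w=0.0239 th=-0.97
11.32 t=89.4 f=[-0.6 -4.6 -5.8] w=0.0237 th=-1.22
11.07 t=89.8 f=[-2.3 -2.2 -6.4] w=0.0239 th=-1.47
10.82 t=90.2 f=[-2.7 -1.5 -6.2] w=0.0235 th=-1.74
10.57 t=90.6 f=[-2.3 -0.4 -5.8] w=0.0238 th=-2.00
10.32 t=91.1 f=[-2.8  1.2 -5.8] w=0.0237 th=-2.25
10.07 t=91.5 f=[-0.9  1.9 -6.8] w=0.0236 th=-2.50
9.82 t=91.9 f=[-0.2  2.8 -6.8] w=0.0235 th=-2.75
9.57 t=92.3 f=[ 0.6  3.  -6.5] w=0.0236 th=-3.00
```

Run:
```python
from h import *
r=arc(4*np.pi-3,0.05,.158,rate=.05,fmax=20)
if r==.05: arc(.05,-.19,.158,rate=.02,step=.04,fmax=14)
```

```text
9.31 t=92.8 f=[ 2.7  2.3 -6.8] w=0.0235 th=3.02
9.05 t=93.2 f=[ 3.5  0.2 -6.3] w=0.0235 th=2.77
8.79 t=93.6 f=[ 3.9 -1.2 -5.8] w=0.0237 th=2.51
8.54 t=94.1 f=[ 4.7 -1.7 -6.9] w=0.0237 th=2.25
8.28 t=94.5 f=[ 4.2 -1.7 -6.3] w=0.0237 th=2.00
8.02 t=94.9 f=[ 2.5 -2.2 -6.7] w=0.0237 th=1.74
7.77 t=95.4 f=[ 2.5 -1.8 -5.7] w=0.0239 th=1.48
7.51 t=95.8 f=[ 2.8 -0.6 -6. ] w=0.0237 th=1.22
7.25 t=96.2 f=[ 2.4 -0.8 -6.5] w=0.0239 th=0.97
6.99 t=96.7 f=[ 3.8  0.9 -6.2] w=0.0236 th=0.71
6.74 t=97.1 f=[ 4.8 -1.2 -6.3] w=0.0237 th=0.46
6.48 t=97.5 f=[ 4.1 -1.6 -6.3] w=0.0240 th=0.20
6.22 t=98.0 f=[ 4.7 -2.8 -5.7] w=0.0234 th=-0.05
5.97 t=98.4 f=[ 3.  -4.4 -6.2] w=0.0240 th=-0.31
5.71 t=98.8 f=[ 2.4 -5.4 -6.1] w=0.0235 th=-0.56
5.45 t=99.3 f=[ 0.8 -5.4 -7. ] w=0.0234 th=-0.81
5.19 t=99.7 f=[ 0.6 -4.6 -5.8] w=0.0237 th=-1.06
4.94 t=100.1 f=[-2.8 -3.4 -5.2] w=0.0237 th=-1.32
4.68 t=100.6 f=[-3.5 -2.6 -6.3] w=0.0234 th=-1.59
4.42 t=101.0 f=[-3.2 -0.9 -6.9] w=0.0240 th=-1.86
4.17 t=101.4 f=[-3.   0.3 -5.9] w=0.0235 th=-2.12
3.91 t=101.9 f=[-2.   1.7 -6. ] w=0.0235 th=-2.38
3.65 t=102.3 f=[-0.1  3.4 -7.
[... 311 characters left out ...]
2.11
1.85 t=105.3 f=[ 2.9 -1.5 -6.6] w=0.0235 th=1.85
1.59 t=105.8 f=[ 2.4 -2.5 -6.2] w=0.0234 th=1.59
1.34 t=106.2 f=[ 3.1 -0.5 -6.2] w=0.0234 th=1.33
1.08 t=106.6 f=[ 3.3 -0.1 -6.2] w=0.0236 th=1.08
0.82 t=107.1 f=[ 3.5 -0.5 -7. ] w=0.0237 th=0.82
0.56 t=107.5 f=[ 4.5 -0.9 -6.5] w=0.0233 th=0.57
0.31 t=107.9 f=[ 5.2 -1.4 -6.3] w=0.0238 th=0.31
0.05 t=108.4 f=[ 4.8 -3.  -6. ] w=0.0240 th=0.06
0.01 t=108.6 f=[ 4.3 -3.4 -6.2] w=0.0235 th=0.02
-0.03 t=108.9 f=[ 4.2 -4.2 -5.9] w=0.0238 th=-0.02
-0.07 t=109.2 f=[ 5.  -3.  -5.5] w=0.0237 th=-0.06
-0.11 t=109.4 f=[ 5.  -2.5 -6.2] w=0.0232 th=-0.10
-0.15 t=109.7 f=[ 4.1 -3.9 -6.6] w=0.0237 th=-0.14
-0.19 t=109.9 f=[ 2.5 -7.2 -5.5] w=0.0237 th=-0.16
```

Run:
```python
from h import *
st(hp(-.16,.143),rate=.05); print(manip.get_contact_force())
st(hp(-.0,.143),rate=.02); print("pawl",manip.get_contact_force())
jaws.command_gripper(.055); st(hp(0,.26),rate=.2)
manip.hold(.2); c=cam("wrist"); save(c,"top2.png")
yaw=np.pi/2+PSI+1.35
jaws.command_gripper(.05)
manip.move_to(WING+[0,0,.22],down(yaw)); c=cam("wrist"); st(WING+[0,0,.120],rate=.08)
print(manip.get_contact_force()); jaws.command_gripper(0,30)
print(manip.get_width(),manip.get_contact_force(),manip.get_torque(),manip.get_time())
print(twist(-1.45,.35)); print(manip.get_position(),manip.get_torque(),manip.get_contact_force(),manip.get_time())
jaws.command_gripper(.04); p=np.array(manip.get_position()); st([p[0],p[1],.25])
manip.move_to((.46,-.05,.45),down(np.pi)); manip.hold(.15); c=cam("wrist"); save(c,"end.png"); print(manip.get_time())
```

```text
[-1.17305361 -4.22587459  9.19095393]
pawl [-0.08453895 -2.20919006  8.61519976]
[0.23145598 0.4484468  0.53388966]
0.01159198150856697 [ -5.16953951 -10.22075568   2.52992333] [-1.54238936  0.76897316 -0.08531772] 115.8
(-1.392, np.float64(0.7649470720414074))
[ 0.59454894 -0.26391423  0.12085583] [-0.75989629  0.39667373  0.67962935] [-3.45624755 -5.48489809  1.72824793] 121.8
124.6583
```

View pics/end.png

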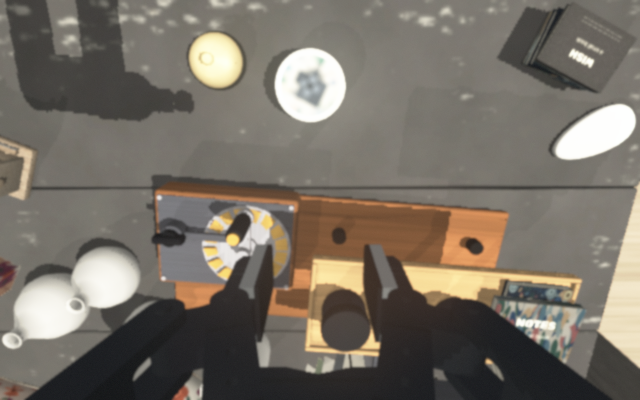

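The tray is up and the dog is back along the stand's y. One jar shows at (345,318) and the fingers hide the rest, so I'll check with the fixed cameras.

Run:
```python
from h import *
manip.move_to((.30,.35,.40),down(np.pi)); manip.hold(.2)
c=cam("top");a=c["image"][110:225,160:420]; s=cam("scene")["image"][110:290,250:450]
cv2.imwrite("pics/fin.png",np.vstack([cv2.resize(a,(600,265)),cv2.resize(s,(370,333))[:, :] if 0 else cv2.copyMakeBorder(cv2.resize(s,(370,333)),0,0,0,230,cv2.BORDER_CONSTANT)])[:,:,::-1]); print(manip.get_time())
```

```text
126.55
```

View pics/fin.png

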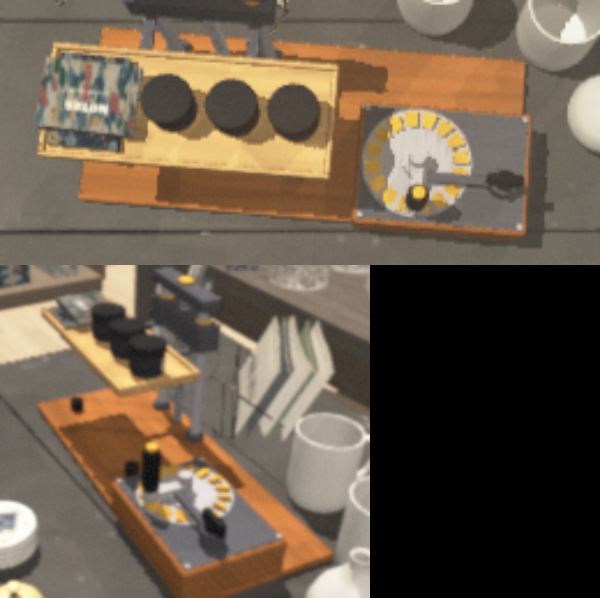

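Both views show the tray up with three upright jars and the books on it. The handle is at the front and down, and the dog is back in its locked position.

```bash
python3 -c "
from rig import manip, eyes, jaws
print(manip.get_contact_force()); print(manip.sign_off())"
```

```text
[ 0.13129402 -0.70018069 -0.08659654]
the job is handed in; nothing more can be done
None
```

The job is handed in at about 127 s: all three jars stand upright on the raised tray with the books still on it, the handle is down at the front, the wing knob is turned fully clockwise to its stop, and the last pictures show nothing knocked over.

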